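Check a painted lampshade panel in the light box

TASK

Take the taller of the two framed lampshade panels out of its stand, slide it upright all the way down into the slot on top of the light box while the shutter is shut, and let it go. Then pull the light box's spring-return shutter out by its wooden handle until its pointer stands over the fin of the index clip, and finish while still holding the handle there with the gripper, because the shutter springs shut if let go. Leave all the other things on the table where they are.

Things in the scene. Friction and masses are not known exactly. Their poses are not given: they have to be found in the camera images.
- panel_center (a point): centre of the taller painted panel, a rigid cream sheet in a thin pale wood frame: 9 mm thick (its x), 100 mm wide (its y), 130 mm tall (its z, up), about 60 to 130 g. This point is half-way up, 65 mm above its lower edge. It starts standing upright in one of two stands, its lower edge 8 mm above the table, and can be pinched across its thickness at the top. Either face may look to the robot in the slot
- stand_a: the pale wood stand that holds the taller panel: foot 70 (x) x 120 (y) mm, two cheeks that rise to 45 mm above the table with a 12 mm gap between them, open at both ends; fixed; origin on the table under its centre
- stand_b: the identical stand that holds the shorter panel; the two stands may be in either place; fixed; origin on the table under its centre
- lightbox: white light-checking box, 120 (x) x 150 (y) x 85 mm tall, fixed; origin on the table under its centre. On its right (-y) side a flat aluminium track (90 mm wide, 10 mm high) runs out to y = -280 mm in its frame, with a 28 mm high scale rail along the track's far (+x) edge
- slot (a point): centre of the floor of the slot in the light box's top: at (-30, 0, 20) mm in the box's frame, axes as the box's. The slot is 12 mm (x) by 104 mm (y), open at the top, 65 mm deep (mouth at the box's top, 85 mm above the table) with slanted lead-in lips reaching to 93 mm above the table. A seated panel's lower edge rests on this floor, so its centre is 65 mm above this point and its upper part stands 65 mm out of the box
- shutter (a joint): travel of the shutter along the box's -y direction in m: 0 shut, 0.110 at the end stop (beyond the mark). Its spring always pulls it shut: about 3 N when shut and 80 N per metre more as it is drawn out (about 7 to 10 N at the mark)
- handle (a point): grip point on the shutter's upright wooden handle, a tab 34 mm (box's x) by 14 mm (box's y), from 30 to 105 mm above the table; this point is on its centre line, 85 mm above the table, 20 mm below the top. Between the handle and the box (or the shutter's steel plate, when out) 50 mm is free above a low steel tongue whose top is 40 mm above the table. Axes as the box's; it travels with the shutter
- pointer (a point): near the tip of the shutter's thin steel pointer (4 mm wide, level, 52 mm above the table), which sticks out from the handle in the box's +x direction over the scale rail; its y in the box's frame is that of the handle's middle; it travels with the shutter
- mark (a point): top of the fin (4 mm thick in y, 46 mm above the table) of the dark index clip set on the scale rail, axes as the box's. The shutter is at the mark when pointer and fin have the same y in the box's frame, that is after 45 to 85 mm of travel
- short_panel: the other framed painted panel, 100 x 9 x 85 mm tall, in the other stand; not for this job; origin at the centre of its underside
- paint_1: small squeeze bottle of paint with a pointed nozzle, 34 mm diameter, 112 mm tall, upright between the stands and the light box; origin at the centre of its foot
- paint_2: second such paint bottle (34 mm diameter, 112 mm tall), farther back; origin at the centre of its foot
- paint_3: third such paint bottle (34 mm diameter, 112 mm tall), on the robot's side of the shutter track; origin at the centre of its foot
- water_bottle: clear water bottle, 64 mm diameter, 200 mm tall, behind the light box; origin at the centre of its foot
- cup: white paper cup, 76 mm across its mouth, 95 mm tall; origin at the centre of its foot
- carton: open cardboard carton, 110 x 110 x 100 mm tall; origin at the centre of its underside
- brush: slim paint brush, 180 mm long and 8 mm thick, lying on the table in front of the light box; its x axis runs along it
There are look-alikes about, which are no part of the job. Leave any black or yellow look-alike of the part that bears panel_center alone.

How it is judged:
On the way, in this order (a step that is already met when the one before it is completed fails the run):
1. the taller panel is fully down in the slot and let go, with the shutter still shut (horizontal distance between panel_center and slot below 0.008 m and z of panel_center in the frame of slot below 0.07 m and angle between panel_center's own z axis and vertical below 0.12 rad and angle between the x axis of panel_center and the x axis of lightbox, either way round below 0.12 rad and contact force between the fingers and panel below 0.3 N and value of joint shutter below 0.01 m), for 0.2 s.
2. the shutter is held with its pointer at the index clip's fin (y of pointer in the frame of mark between -0.006 and 0.006 m and velocity of joint shutter between -0.02 and 0.02 m/s and contact force between the fingers and shutter above 2 N), for 0.3 s.
At the end, for the whole second after the job is handed in: Taller panel in the slot (within 8 mm in plan, 5 mm of fully home, 0.12 rad) and not touched by the fingers; shutter at rest, pointer within 6 mm of the clip's fin along its travel, fingers holding it against its spring (over 2 N) (all of step 2 and horizontal distance between panel_center and slot below 0.008 m and z of panel_center in the frame of slot below 0.07 m and angle between panel_center's own z axis and vertical below 0.12 rad and angle between the x axis of panel_center and the x axis of lightbox, either way round below 0.12 rad and contact force between the fingers and panel below 0.3 N); the arm keeps its last pose, push and grip.
It fails at once if another thing on the table was shifted by more than 40 mm (distance of any of short_panel, paint_1, paint_2, paint_3, water_bottle, cup, carton, brush from where it was at the start of the episode above 0.04 m).
It fails at once if a bottle or the cup was knocked over (angle between any of paint_1, paint_2, paint_3, water_bottle, cup's own z axis and vertical above 0.6 rad).
It also fails if it takes over 59 s, if anything falls off the work surface, if the arm or the gripper's body presses on something with over 40 N, if the wrist force passes 120 N, or if a joint passes its speed limit or range.

ROBOT

A 7-joint arm with a two-finger parallel gripper is mounted at the origin on the work surface. World frame = base frame: x ahead of the robot, y to its left, z up, the work surface at z = 0. Lengths are in m, angles in rad, forces in N, time in s.
With the tool pointing down it reaches from about 0.425 to 0.875 m from the base axis. Payload 4.7 kg.
Tool frame: the origin (TCP) lies on the centre line of the jaws, within the pads' length; the fingertips stand 14 mm ahead of it and the grasp point (between the pads) lies 5 mm behind it; z points along the fingers, x is the direction in which the jaws open and shut, and the axes are right-handed (so a half turn about z gives the same grasp; the last joint's range is limited). The gripper opens to 87 mm and grips with 3 to 60 N. Pads are 19 mm wide; open, the fingers measure 117 mm over their backs; the gripper's body (75 mm by 190 mm) begins 51 mm behind the grasp point.
Start: joints at [1.218, 0.321, -0.07, 1.45, 0.023, 1.371, -0.057], TCP at [0.233, -0.607, 0.237] pointing down, gripper open.
Joint ranges: [-2.86, 2.86], [-0.3, 2.09], [-1.38, 1.24], [0.06, 2.45], [-1.56, 4.7], [0.09, 2.05], [-2.69, 2.69]. Speed limits (rad/s): [2.57, 2.57, 3.14, 3.14, 3.14, 3.14, 3.14].

INTERFACE

Orientations are given as a rotation vector (axis times angle).
In Python, from bench import ctrl gives the robot as it stands.
- The arm moves only by the tool drive_tool, never from a script. Its argument "rows" is a list that holds one entry, the list of rows, each a list of 5 numbers: the shift along the tool's x, y, z scaled (see below), then the turn about the tool's z scaled (see below), then the closure in counts, from 0 (fully open) to 255 (shut). In form: [[[dx, dy, dz, spin, jaw], ...]]. A call has 1 to 20 rows; each row is the pose to reach, as a shift and turn from the pose commanded when the call began, along the tool's axes at that moment, turning the shorter way round; what a row does not reach only later rows make up. The controller multiplies each number of a shift by 300 mm and each number of a turn by pi rad. A row lasts 1/8 s, in which the tool goes at most 62.5 mm and 10.7 degrees, less where a joint would pass 70% of its speed; a pose out of reach is approached as far as the arm can. A call with a number of a shift or a turn outside -1 to 1 is refused whole. A call with a gripper value outside its range is refused whole. The fingers move at their own pace and stop on an object; "grip_force" is the grip in N (left out, the last holds). Time passes only in rows, so rows that repeat a pose let the fingers close. It gives the time, the measured TCP pose, the force and the opening at its end, in the units of the state.
- ctrl.get_state(): the state, without advancing time (a new reading comes with each control period).
- ctrl.get_image(name): name is "scene" or "side" or "wrist"; returns a dict with "img" (420x560x3 uint8, blue, green, red), "camera_matrix" (3x3 intrinsics, pixels), "R" (3x3) and "t" (3): a world point X has camera coordinates R X + t. Camera axes: x right, y down, z forward; pixel columns grow to the right and rows downward; lengths in m; the calibration is good to about 2 mm. A picture is of the moment at which its call begins. There is no depth.
- ctrl.close_job(): hands the job in, once; it reports no verdict.
The state is a dict: "time": time; "joint_positions": joint angles; "qd": joint speeds; "joint_torque": joint torques, N m; "position": TCP position; "tool_rot": TCP orientation; "ft_force": force on the tool from outside, world axes, zero at the start; "torque": the same for the moment, N m; "grip_width": opening from 0.0 (shut) to 1.0 (fully open).
Only numpy, scipy, OpenCV 4.12 (cv2) and the standard library are available. Lean on these libraries where they do the work, as an engineer would, in place of code of your own. Each camera call takes 0.05 s, during which the arm holds its last target.

## Working session

There is one attempt and no reset: what is moved stays moved. The work goes in short steps, Python scripts to look and compute and a tool call to move; the robot and the scene stay as the last step left them, time stands still between calls to the robot, and variables do not carry over. Pictures are saved under pics/ and viewed, and the job is handed in when it is done.

Besides the shell and the picture viewer there is one more tool, called after "Call:" as name(argument=value, ...), one argument or row to a line, values as JSON. drive_tool: Moves the arm, as the interface text tells. Its arguments: {"type":"object","properties":{"rows":{"type":"array"},"grip_force":{"type":"number"}},"required":["rows"]}

```bash
ls; mkdir -p pics; cat > h.py <<'E'
import numpy as np, cv2
from bench import ctrl
def grab(names=("scene","side","wrist"),tag="0"):
    out={}
    for n in names:
        d=ctrl.get_image(n); out[n]=d
        cv2.imwrite(f"pics/{n}_{tag}.png",d["img"])
        np.savez(f"pics/{n}_{tag}.npz",img=d["img"],K=d["camera_matrix"],R=d["R"],t=d["t"])
    return out
def load(n,tag):
    return np.load(f"pics/{n}_{tag}.npz")
def ray(d,u,v):
    K=np.array(d["K"]);R=np.array(d["R"]);t=np.array(d["t"]).ravel()
    c=-R.T@t; r=R.T@np.linalg.inv(K)@np.array([u,v,1.0]); return c,r/np.linalg.norm(r)
def onz(d,u,v,z):
    c,r=ray(d,u,v); return c+r*(z-c[2])/r[2]
def proj(d,X):
    p=np.array(d["K"])@(np.array(d["R"])@np.array(X)+np.array(d["t"]).ravel()); return p[:2]/p[2]
def tri(d1,p1,d2,p2):
    c1,r1=ray(d1,*p1);c2,r2=ray(d2,*p2)
    A=np.stack([r1,-r2],1); s=np.linalg.lstsq(A,c2-c1,rcond=None)[0]
    a=c1+s[0]*r1;b=c2+s[1]*r2
    return (a+b)/2,np.linalg.norm(a-b)
E
python3 - <<'E'
from h import *
grab()
s=ctrl.get_state()
for k,v in s.items(): print(k,np.round(v,4))
for n in ("scene","side","wrist"):
    d=load(n,"0"); print(n,np.round(ray(d,280,210),3),d["K"][0,0])
E
```

```text
pics
time 0.15
joint_positions [ 1.2181  0.3216 -0.0701  1.4514  0.0226  1.3708 -0.0569]
qd [ 0.     -0.0014 -0.0016 -0.0059 -0.0002  0.0002 -0.0009]
joint_torque [ 3.00000e-04 -4.91795e+01 -4.04300e-01 -3.12879e+01 -6.38000e-02
  4.04000e-02  1.00000e-04]
position [ 0.2329 -0.6064  0.2357]
tool_rot [-2.5887e+00  1.7787e+00  2.0000e-03]
ft_force [-0.2502 -0.2503 -0.765 ]
torque [ 0.033  -0.0179  0.0161]
grip_width 1.0
scene [[ 1.32  -0.199  0.871]
 [-0.673  0.278 -0.686]] 444.1532869247787
side [[ 0.165  0.686  0.739]
 [ 0.431 -0.607 -0.668]] 439.70477826039547
wrist [[ 0.297 -0.582  0.384]
 [-0.231 -0.085 -0.969]] 346.1912582334164
```

View pics/scene_0.png

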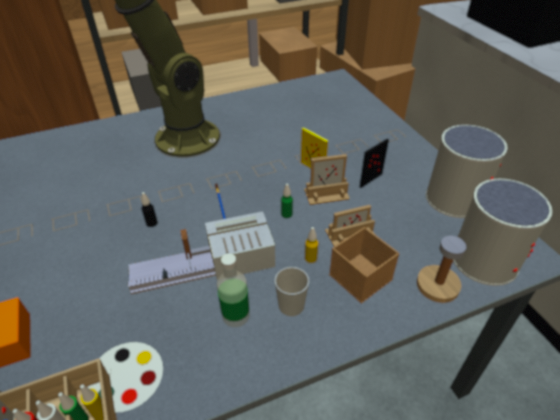

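View pics/side_0.png

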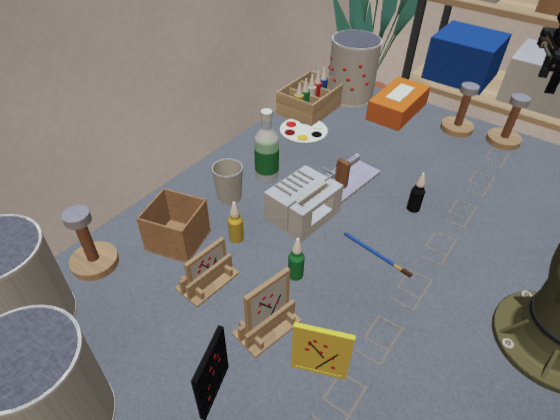

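View pics/wrist_0.png

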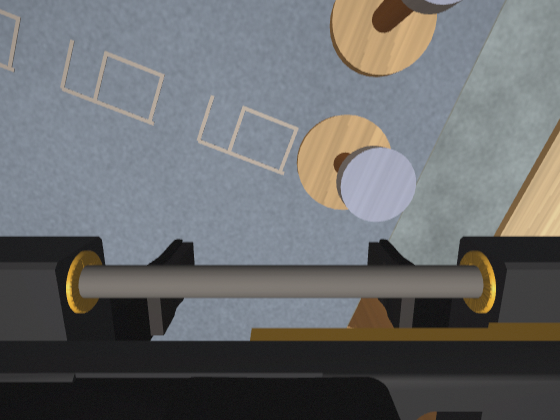

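The scene view shows the tall panel at about (328,175), the light box at (240,243), the handle at (186,243) and the clip at about (163,272). The side view shows the panel at (268,305), the box at (303,200) and the handle at (343,172). I'll enlarge the parts that matter.

```bash
python3 - <<'E'
from h import *
def crop(n,x0,y0,w,h,k,out):
    im=cv2.imread(f"pics/{n}_0.png")[y0:y0+h,x0:x0+w]
    im=cv2.resize(im,None,fx=k,fy=k,interpolation=cv2.INTER_CUBIC)
    for x in range((x0//20+1)*20,x0+w,20): cv2.putText(im,str(x),((x-x0)*k,10),0,.35,(0,0,255)); cv2.line(im,((x-x0)*k,12),((x-x0)*k,20),(0,0,255))
    for y in range((y0//20+1)*20,y0+h,20): cv2.putText(im,str(y),(0,(y-y0)*k),0,.35,(0,0,255)); cv2.line(im,(25,(y-y0)*k),(32,(y-y0)*k),(0,0,255))
    cv2.imwrite(out,im)
crop("scene",120,190,160,110,5,"pics/c1.png")
crop("scene",270,130,130,115,5,"pics/c2.png")
crop("side",250,140,150,115,5,"pics/c3.png")
crop("side",170,225,160,120,5,"pics/c4.png")
E
```

```text
(no output)
```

View pics/c1.png

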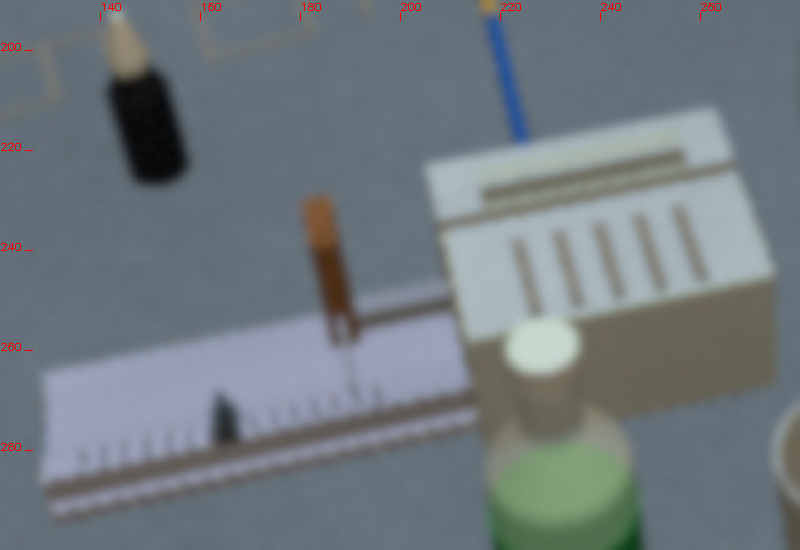

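View pics/c2.png

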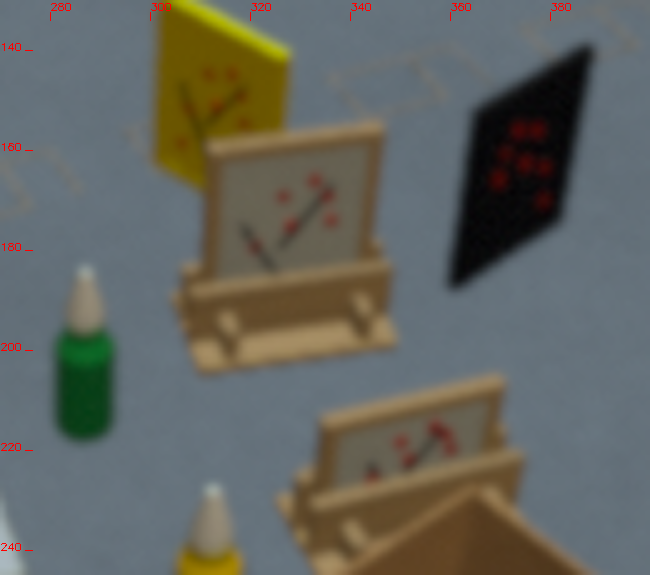

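View pics/c3.png

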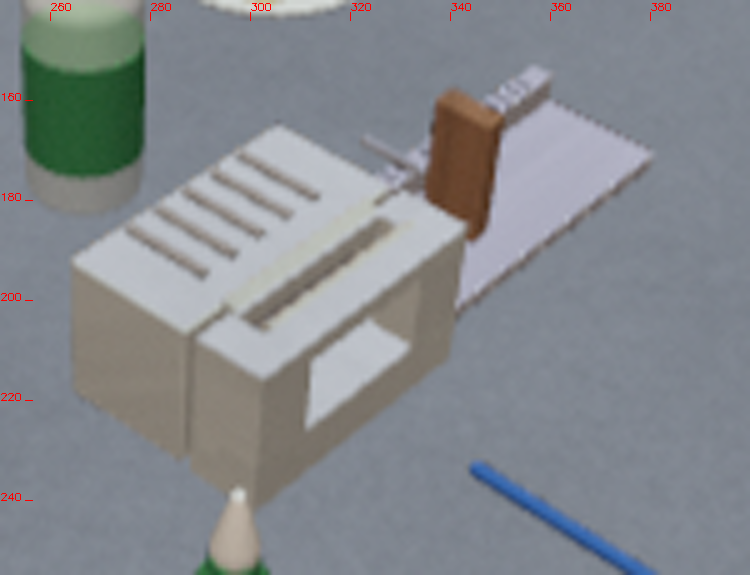

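View pics/c4.png

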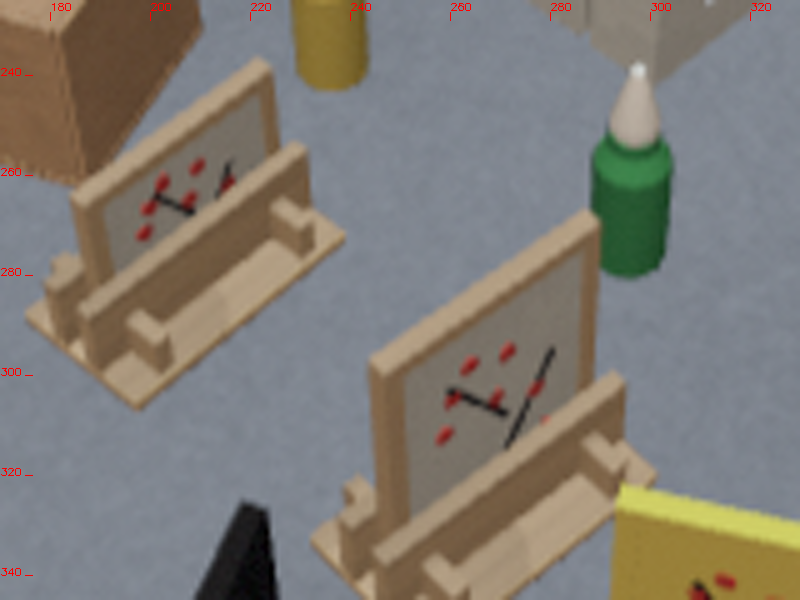

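```bash
python3 - <<'E'
from h import *
sc=load("scene","0");sd=load("side","0")
P=lambda n,d,pts,z:[print(n,np.round(onz(d,*p,z)[:2],4)) for p in pts]
P("box side",sd,[(264.4,192.4),(306.4,165),(343.6,185.2),(302.4,216)],.085)
P("box scene",sc,[(263,211.4),(274.6,244.4),(214,257.6),(205,223)],.085)
P("panel top side",sd,[(244,297),(251,298),(290,269),(286.6,267)],.138)
P("panel top scene",sc,[(311,158.6),(312.4,161),(346.4,157),(346.4,154)],.138)
P("handle top side",sd,[(340.6,157.6),(350.4,163.6),(347.5,166.5),(337.4,161)],.105)
P("handle top scene",sc,[(180.6,230),(186,229)],.105)
P("fin scene",sc,[(164,268.4)],.046)
P("ptr scene",sc,[(190,269)],.052)
P("ptr side",sd,[(322,168)],.052)
P("track end scene",sc,[(128.5,264.5)],.010)
P("track end side",sd,[(380,171),(341,204)],.010)
E
```

```text
box side [0.6511 0.0649]
box side [ 0.633 -0.084]
box side [ 0.5175 -0.0705]
box side [0.5353 0.0786]
box scene [0.537  0.0765]
box scene [0.6546 0.0605]
box scene [ 0.6374 -0.0845]
box scene [ 0.519  -0.0725]
panel top side [0.4712 0.3533]
panel top side [0.4605 0.3479]
panel top side [0.4448 0.2569]
panel top side [0.4523 0.2567]
panel top scene [0.4458 0.2548]
panel top scene [0.4571 0.2535]
panel top scene [0.4778 0.3471]
panel top scene [0.4656 0.3538]
handle top side [ 0.5682 -0.1383]
handle top side [ 0.5361 -0.131 ]
handle top side [ 0.5358 -0.1162]
handle top side [ 0.5671 -0.1209]
handle top scene [ 0.5393 -0.1363]
handle top scene [ 0.5411 -0.1235]
fin scene [ 0.5891 -0.1983]
ptr scene [ 0.6204 -0.142 ]
ptr side [ 0.6168 -0.1367]
track end scene [ 0.5096 -0.2778]
track end side [ 0.5092 -0.2731]
track end side [ 0.5249 -0.0872]
```

```bash
cat >> h.py <<'E'
from scipy.spatial.transform import Rotation as Ro
def plan(target,yaw,mod=True):
    """units to write: dx,dy,dz,spin from current measured pose to tool-down target with tool-x yaw"""
    s=ctrl.get_state(); p=np.array(s["position"]); R=Ro.from_rotvec(s["tool_rot"]).as_matrix()
    d=R.T@(np.array(target)-p)/0.3
    cur=np.arctan2(R[1,0],R[0,0]); dy=(yaw-cur+np.pi)%(2*np.pi)-np.pi
    # tool z down: positive spin about tool z = negative world yaw
    print("t",s["time"],"pos",np.round(p,4),"yaw",round(cur,4),"tilt",round(np.degrees(np.arccos(-R[2,2])),2),"-> units",np.round(d,4),"spin",round(-dy/np.pi,4))
E
python3 - <<'E'
from h import *
sc=load("scene","0");sd=load("side","0")
for n,d,p in [("green foot",sd,(297,277)),("yellow foot",sd,(236,240)),("green tip",sd,(296,239)),("bottle foot sd",sd,(266,178)),("black",sd,(415,209))]:
    print(n,np.round(onz(d,*p,0.112 if 'tip' in n else 0),3))
print("bottle top", tri(sc,(229,260),sd,(267,116)))
plan([.46,.30,.33],-.21)
plan([.50,.0,.33],-.115)
E
```

```text
green foot [0.484 0.168 0.   ]
yellow foot [0.661 0.162 0.   ]
green tip [0.492 0.167 0.112]
bottle foot sd [ 0.748 -0.067  0.   ]
black [ 0.369 -0.195  0.   ]
bottle top (array([ 0.74669978, -0.07287038,  0.18877577]), np.float64(0.0027982243516250184))
t 0.15 pos [ 0.2329 -0.6064  0.2357] yaw -1.204 tilt 0.08 -> units [-2.5494 -1.7901 -0.3108] spin -0.3164
t 0.15 pos [ 0.2329 -0.6064  0.2357] yaw -1.204 tilt 0.08 -> units [-1.5681 -1.556  -0.3122] spin -0.3466
```

```bash
python3 - <<'E'
from h import *
plan([.38,-.34,.33],-1.204)
plan([.56,-.10,.33],-.115)
E
```

```text
t 0.15 pos [ 0.2329 -0.6064  0.2357] yaw -1.204 tilt 0.08 -> units [-0.6536 -0.7761 -0.3134] spin -0.0
t 0.15 pos [ 0.2329 -0.6064  0.2357] yaw -1.204 tilt 0.08 -> units [-1.1852 -1.6231 -0.3128] spin -0.3466
```

Call:
drive_tool(
  rows=[
    [[-0.3, -0.4, -0.31, 0, 0], [-0.65, -0.78, -0.31, 0, 0], [-0.65, -0.78, -0.31, 0, 0], [-0.65, -0.78, -0.31, 0, 0], [-0.65, -0.78, -0.31, 0, 0], [-0.65, -0.78, -0.31, 0, 0]],
  ],
)

```text
time: 0.9
position: [0.385, -0.3362, 0.3312]
tool_rot: [-2.596, 1.767, -0.004]
ft_force: [0.0, 0.5, -1.3]
grip_width: 1.0
```

Call:
drive_tool(
  rows=[
    [[-0.53, -0.85, 0, -0.345, 0], [-0.53, -0.85, 0, -0.345, 0], [-0.53, -0.85, 0, -0.345, 0], [-0.53, -0.85, 0, -0.345, 0], [-0.53, -0.85, 0, -0.345, 0], [-0.53, -0.85, 0, -0.345, 0], [-0.53, -0.85, 0, -0.345, 0], [-0.53, -0.85, 0, -0.345, 0], [-0.53, -0.85, 0, -0.345, 0]],
  ],
)

```text
time: 2.02
position: [0.5623, -0.1021, 0.3295]
tool_rot: [3.135, -0.194, -0.0]
ft_force: [0.2, 0.4, -0.1]
grip_width: 1.001
```

```bash
python3 - <<'E'
from h import *
plan([.56,-.10,.33],-.115)
grab(("wrist",),"1")
E
```

```text
t 2.025 pos [ 0.5623 -0.1021  0.3295] yaw -0.1234 tilt 0.03 -> units [-0.0084 -0.0061 -0.0016] spin -0.0027
```

View pics/wrist_1.png

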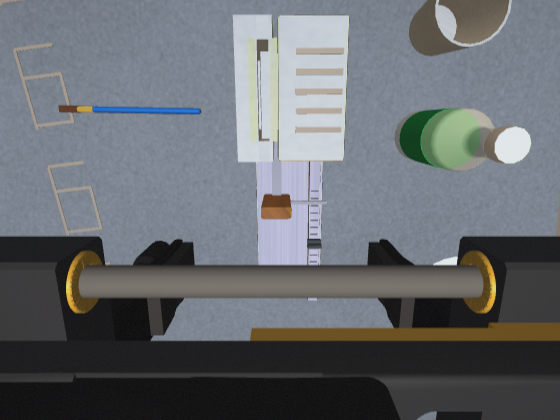

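The wrist view shows the box top spanning roughly (234,15) to (349,160), the slot at about x=264, the handle top near (276,201), the pointer at (325,203) and the clip at (314,243). I'll zoom in to measure them.

```bash
cat >> h.py <<'E'
def crop(n,tag,x0,y0,w,h,k,out):
    im=cv2.imread(f"pics/{n}_{tag}.png")[y0:y0+h,x0:x0+w]
    im=cv2.resize(im,None,fx=k,fy=k,interpolation=cv2.INTER_NEAREST)
    for x in range((x0//10+1)*10,x0+w,10): cv2.putText(im,str(x),((x-x0)*k,10),0,.35,(0,0,255)); cv2.line(im,((x-x0)*k,12),((x-x0)*k,20),(0,0,255))
    for y in range((y0//10+1)*10,y0+h,10): cv2.putText(im,str(y),(0,(y-y0)*k),0,.35,(0,0,255)); cv2.line(im,(25,(y-y0)*k),(32,(y-y0)*k),(0,0,255))
    cv2.imwrite(out,im)
E
python3 - <<'E'
from h import *
crop("wrist","1",225,5,130,85,6,"pics/d1.png")
crop("wrist","1",225,85,130,85,6,"pics/d2.png")
crop("wrist","1",245,160,100,90,6,"pics/d3.png")
E
```

```text
(no output)
```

View pics/d1.png

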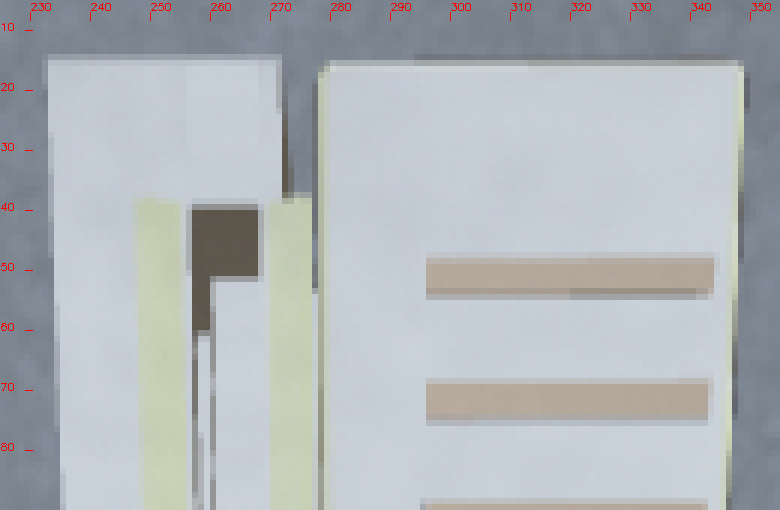

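View pics/d2.png

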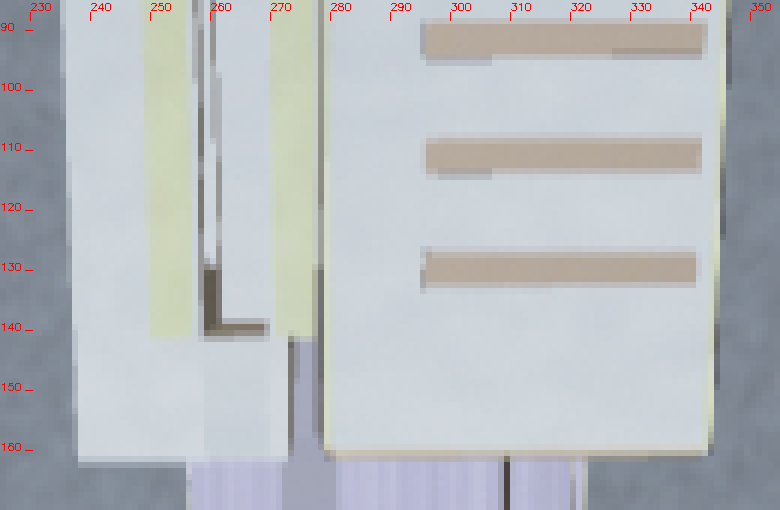

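View pics/d3.png

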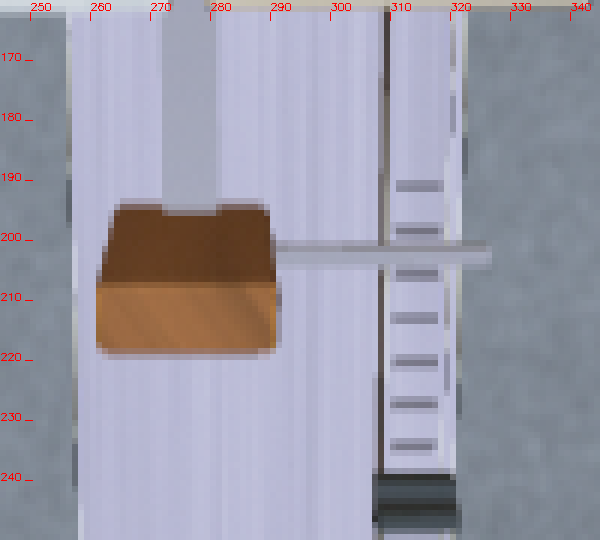

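```bash
python3 - <<'E'
from h import *
w=load("wrist","1")
c=[onz(w,*p,.085)[:2] for p in [(233,14.5),(348,16),(343.5,160.5),(237.8,161.5)]]
print(np.round(c,4), "ctr",np.mean(c,0))
e=(c[0]-c[3]+c[1]-c[2])/2; yaw=np.arctan2(-e[0],e[1]); f=(c[1]-c[0]+c[2]-c[3])/2; print("yaw",yaw,np.arctan2(f[1],f[0]),"sizes",np.linalg.norm(e),np.linalg.norm(f))
for z in (.085,.093):
  s=[onz(w,*p,z)[:2] for p in [(256.8,39.5),(268,39.5),(269.3,140.5),(259,140.5)]]
  a=(s[0]+s[1]-s[2]-s[3])/2; print(z,"slot",np.round(np.mean(s,0),4),"yaw",np.arctan2(-a[0],a[1]),np.linalg.norm(a),np.linalg.norm(s[1]-s[0]))
y=yaw;C=np.mean(c,0)
Rb=np.array([[np.cos(y),-np.sin(y)],[np.sin(y),np.cos(y)]])
print("slot from ctr",C+Rb@[-.03,0])
for n,p,z in [("h",(261,207),.105),("h",(291,207),.105),("h",(291,218.5),.105),("h",(261,218.5),.105),("hc",(276,212.8),.105),("ptr",(322,202),.052),("clip",(314,240),.046),("clip",(314,243.5),.046),("clip",(314,248),.046),("trk end",(257,160),.01)]:
  q=onz(w,*p,z)[:2]; print(n,np.round(q,4),"box",np.round(Rb.T@(q-C),4))
sc=load("scene","0")
q=onz(sc,164,268.4,.046)[:2]; print("scene fin box",Rb.T@(q-C))
E
```

```text
[[ 0.5368  0.0773]
 [ 0.6535  0.0614]
 [ 0.6373 -0.0851]
 [ 0.5187 -0.0716]] ctr [ 0.58656447 -0.0045155 ]
yaw -0.1153662905179139 -0.12435949196532033 sizes 0.14867898735806434 0.11861634431786787
0.085 slot [ 0.5574 -0.0009] yaw -0.11727049914120777 0.10315746376515422 0.011652420557383079
0.093 slot [ 0.5577 -0.0016] yaw -0.11727049914120749 0.10105646201862463 0.011415096421554213
slot from ctr [ 0.55676389 -0.00106218]
h [ 0.5392 -0.1225] box [-0.0335 -0.1227]
h [ 0.5722 -0.1266] box [-0.0002 -0.123 ]
h [ 0.5707 -0.1398] box [-0.0002 -0.1362]
h [ 0.5374 -0.1357] box [-0.0337 -0.1359]
hc [ 0.5549 -0.1312] box [-0.0169 -0.1295]
ptr [ 0.6118 -0.1381] box [ 0.0405 -0.1298]
clip [ 0.5971 -0.1893] box [ 0.0318 -0.1824]
clip [ 0.5967 -0.1942] box [ 0.0319 -0.1872]
clip [ 0.596  -0.2004] box [ 0.032  -0.1935]
trk end [ 0.5345 -0.0798] box [-0.0431 -0.0808]
scene fin box [ 0.02478973 -0.19217304]
```

```bash
python3 - <<'E'
from h import *
plan([.445,.19,.33],-.21)
E
```

```text
t 2.075 pos [ 0.5623 -0.1019  0.3296] yaw -0.1228 tilt 0.02 -> units [-0.5073 -0.9177 -0.0019] spin 0.0278
```

Call:
drive_tool(
  rows=[
    [[-0.51, -0.92, 0, 0.028, 0], [-0.51, -0.92, 0, 0.028, 0], [-0.51, -0.92, 0, 0.028, 0], [-0.51, -0.92, 0, 0.028, 0], [-0.51, -0.92, 0, 0.028, 0], [-0.51, -0.92, 0, 0.028, 0], [-0.51, -0.92, 0, 0.028, 0], [-0.51, -0.92, 0, 0.028, 0]],
  ],
)

```text
time: 3.08
position: [0.4446, 0.1894, 0.3294]
tool_rot: [3.124, -0.332, -0.0]
ft_force: [-0.0, -0.2, -0.4]
grip_width: 0.998
```

```bash
python3 - <<'E'
from h import *
grab(("wrist",),"2")
plan([.445,.19,.33],-.21)
E
```

```text
t 3.125 pos [0.4446 0.1895 0.3293] yaw -0.2118 tilt 0.03 -> units [ 0.0009 -0.0019 -0.0022] spin -0.0006
```

View pics/wrist_2.png

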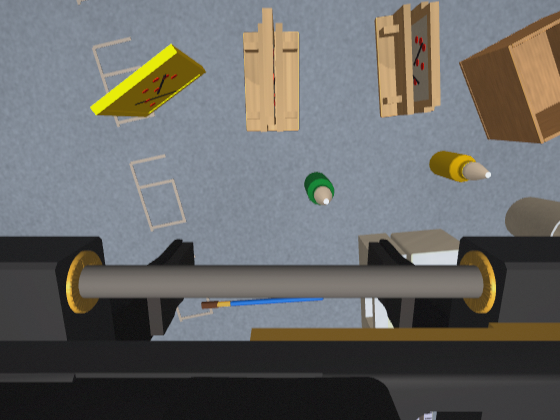

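The tall panel stands edge-on in the left stand, with its top edge from about (267,8) to (269,131). The yellow look-alike is to its left at (145,80).

```bash
python3 - <<'E'
from h import *
crop("wrist","2",238,3,70,135,5,"pics/d4.png")
E
```

```text
(no output)
```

View pics/d4.png

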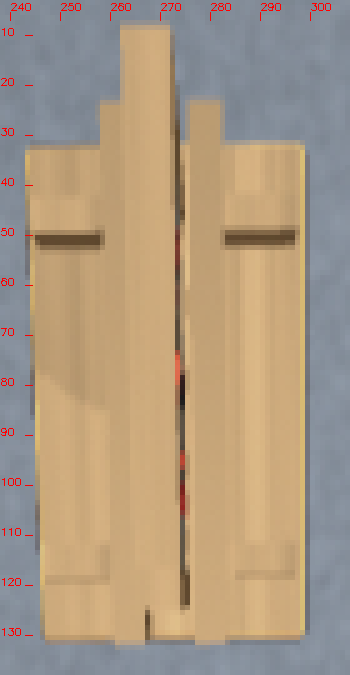

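```bash
python3 - <<'E'
from h import *
w=load("wrist","2")
tr,tl,br=[onz(w,*p,.138)[:2] for p in [(271.8,8),(262,8),(274.3,124.5)]]
e=tr-br; print(tr,tl,br,np.linalg.norm(e),np.linalg.norm(tr-tl)); yaw=np.arctan2(-e[0],e[1]); print("yaw",yaw)
x=np.array([np.cos(yaw),np.sin(yaw)])
print("ctr",(tr+br)/2-x*.0045, "far-end mid",(tr+tl)/2, "ctr from far",(tr+tl)/2-.05*np.array([-np.sin(yaw),np.cos(yaw)]))
# foot of stand at z~? edges
for z in (0.0,.01):
  f=[onz(w,*p,z)[:2] for p in [(243,32),(298.7,31.5),(299,130.5),(246,130.5)]]
  print(z,np.mean(f,0),np.linalg.norm(f[0]-f[1]),np.linalg.norm(f[1]-f[2]))
  e=f[0]-f[3]+f[1]-f[2]; print(np.arctan2(-e[0],e[1]))
E
```

```text
[0.47300269 0.35282295] [0.46455648 0.35463701] [0.45378677 0.25497582] 0.09971616280444812 0.008638822794637893
yaw -0.19391929500108554
ctr [0.45897908 0.30476657] far-end mid [0.46877959 0.35372998] ctr from far [0.45914428 0.30466716]
0.0 [0.45926914 0.3068375 ] 0.0701214481295372 0.12148653693398029
-0.200115482058452
0.01 [0.45928405 0.30577127] 0.06865334156538595 0.118943018694036
-0.20011548205845206
```

```bash
python3 - <<'E'
from h import *
plan([.459,.3047,.22],-.197)
E
```

```text
t 3.125 pos [0.4446 0.1895 0.3293] yaw -0.2118 tilt 0.03 -> units [-0.0336 -0.3856  0.3644] spin -0.0047
```

Call:
drive_tool(
  rows=[
    [[-0.034, -0.386, 0.1, -0.005, 100], [-0.034, -0.386, 0.2, -0.005, 100], [-0.034, -0.386, 0.36, -0.005, 100], [-0.034, -0.386, 0.36, -0.005, 100], [-0.034, -0.386, 0.36, -0.005, 100], [-0.034, -0.386, 0.36, -0.005, 100]],
  ],
)

```text
time: 3.88
position: [0.4594, 0.3065, 0.224]
tool_rot: [-3.125, 0.305, -0.006]
ft_force: [-0.1, -0.8, 1.0]
grip_width: 0.612
```

```bash
python3 - <<'E'
from h import *
grab(("scene","side"),"3")
plan([.459,.3047,.117],-.197)
a=cv2.imread("pics/scene_3.png")[90:260,200:440];b=cv2.imread("pics/side_3.png")[200:370,150:390]
cv2.imwrite("pics/e3.png",cv2.resize(np.vstack([a,b]),None,fx=1.7,fy=1.7))
E
```

```text
t 3.975 pos [0.4589 0.3066 0.2235] yaw -0.1941 tilt 0.19 -> units [0.0004 0.0066 0.3548] spin 0.0009
```

View pics/e3.png

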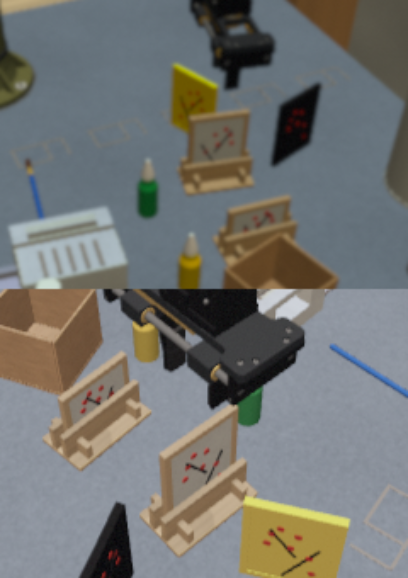

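The open fingers hang above the panel on either side of it and the look-alikes are clear. I'll go down and grip.

Call:
drive_tool(
  rows=[
    [[0, 0.006, 0.15, 0, 100], [0, 0.006, 0.3, 0, 100], [0, 0.006, 0.352, 0, 100], [0, 0.006, 0.352, 0, 100], [0, 0.006, 0.352, 0, 100], [0, 0.006, 0.352, 0, 255], [0, 0.006, 0.352, 0, 255], [0, 0.006, 0.352, 0, 255], [0, 0.006, 0.352, 0, 255], [0, 0.006, 0.352, 0, 255], [0, 0.006, 0.352, 0, 255]],
  ],
  grip_force=40,
)

```text
time: 5.35
position: [0.4573, 0.305, 0.1159]
tool_rot: [3.127, -0.302, -0.0]
ft_force: [-0.5, -0.5, -0.7]
grip_width: 0.103
```

Call:
drive_tool(
  rows=[
    [[0, 0, -0.05, 0, 255], [0, 0, -0.12, 0, 255], [0, 0, -0.22, 0, 255], [0, 0, -0.35, 0, 255], [0, 0, -0.47, 0, 255], [0, 0, -0.47, 0, 255], [0, 0, -0.47, 0, 255]],
  ],
)

```text
time: 6.22
position: [0.4572, 0.3049, 0.2571]
tool_rot: [3.127, -0.302, 0.001]
ft_force: [-0.3, -0.3, -0.9]
grip_width: 0.102
```

```bash
python3 - <<'E'
from h import *
grab(("scene","side"),"4")
plan([.5573,-.001,.25],-.118)
a=cv2.imread("pics/scene_4.png")[60:260,200:440];b=cv2.imread("pics/side_4.png")[170:370,150:390]
cv2.imwrite("pics/e4.png",cv2.resize(np.hstack([a,b]),None,fx=1.65,fy=1.65))
E
```

```text
t 6.325 pos [0.4568 0.3045 0.256 ] yaw -0.1923 tilt 0.11 -> units [0.5234 0.9356 0.0205] spin -0.0237
```

View pics/e4.png

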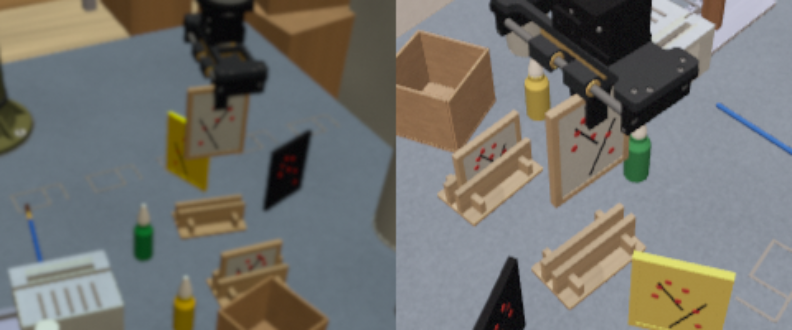

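Call:
drive_tool(
  rows=[
    [[0.523, 0.936, 0.0, -0.0237, 255], [0.523, 0.936, 0.0, -0.0237, 255], [0.523, 0.936, 0.0, -0.0237, 255], [0.523, 0.936, 0.0, -0.0237, 255], [0.523, 0.936, 0.0, -0.0237, 255], [0.523, 0.936, 0.0, -0.0237, 255], [0.523, 0.936, 0.0, -0.0237, 255], [0.523, 0.936, 0.0, -0.0237, 255], [0.523, 0.936, 0.0, -0.0237, 255]],
  ],
)

```text
time: 7.45
position: [0.5573, 0.0014, 0.257]
tool_rot: [3.136, -0.18, 0.0]
ft_force: [0.7, -0.1, -1.5]
grip_width: 0.1
```

```bash
python3 - <<'E'
from h import *
grab(("scene","side","wrist"),"5")
plan([.5573,-.001,.25],-.118)
crop("scene","5",160,110,150,150,5,"pics/e5.png")
crop("side","5",240,80,150,150,5,"pics/e6.png")
E
```

```text
t 7.6 pos [5.575e-01 4.000e-04 2.570e-01] yaw -0.1163 tilt 0.02 -> units [-0.0002  0.0046  0.0235] spin 0.0005
```

View pics/e5.png

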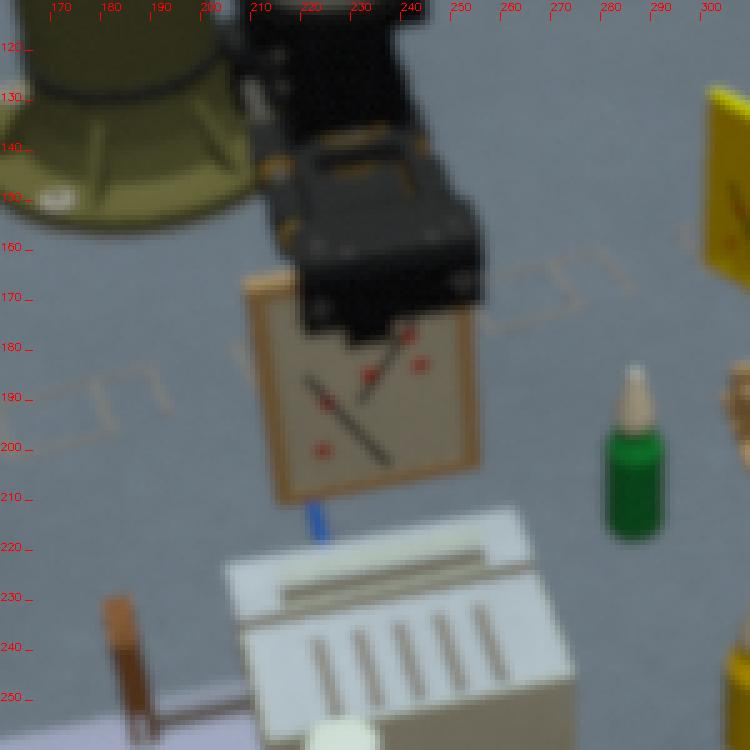

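View pics/e6.png

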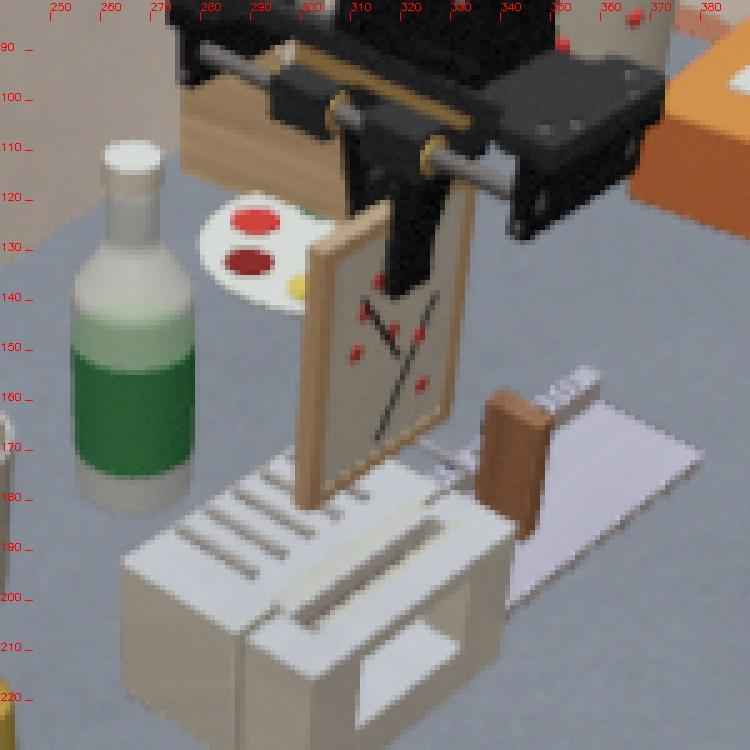

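View pics/wrist_5.png

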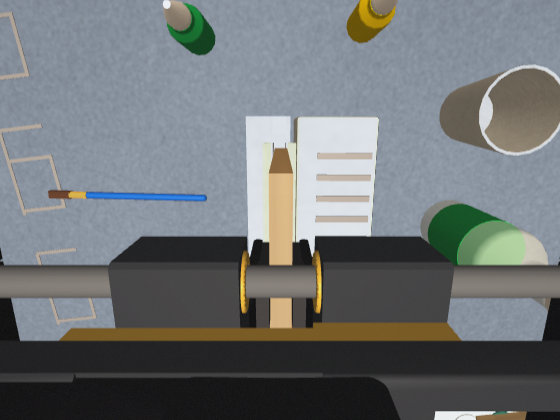

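```bash
python3 - <<'E'
from h import *
sc=load("scene","5");sd=load("side","5");w=load("wrist","5")
S=np.array([.5573,-.001]);y=-.118;u=np.array([-np.sin(y),np.cos(y)]);x=np.array([np.cos(y),np.sin(y)])
f=lambda n,q:print(n,np.round(q[:2],4),"rel slot x,y mm",np.round(1e3*np.array([(q[:2]-S)@x,(q[:2]-S)@u]),1))
f("scene -y bot",onz(sc,216.2,211,.149));f("scene +y bot",onz(sc,256,203.5,.149))
f("side +y botL",onz(sd,299,181,.149));f("side +y botR",onz(sd,303.5,181.5,.149));f("side -y",onz(sd,330,163.5,.149))
f("wrist far bot",onz(w,281.7,150,.149))
# slot in this wrist view
f("box TL",onz(w,246.5,117,.085)); f("box TR",onz(w,378,118,.085))
for d,n in ((sc,"sc"),(sd,"sd"),(w,"w")): print(n,[np.round(proj(d,[*(S+a*x+b*u),z]),1) for a,b,z in [(-.0045,.05,.149),(.0045,.05,.149),(.0045,-.05,.149),(-.03,.075,.085)]])
E
python3 -c "
from h import *
crop('wrist','5',235,105,150,150,5,'pics/e7.png')"
```

```text
scene -y bot [ 0.5557 -0.0474] rel slot x,y mm [  3.9 -46.2]
scene +y bot [0.5684 0.0485] rel slot x,y mm [ 5.1 50.5]
side +y botL [0.5675 0.0498] rel slot x,y mm [ 4.2 51.6]
side +y botR [0.5588 0.0453] rel slot x,y mm [-4.  46.1]
side -y [ 0.5476 -0.0462] rel slot x,y mm [ -4.3 -46.1]
wrist far bot [0.5652 0.0485] rel slot x,y mm [ 2.  50.1]
box TL [0.537  0.0761] rel slot x,y mm [-29.3  74.2]
box TR [0.6537 0.0617] rel slot x,y mm [88.3 73.6]
sc [array([254.9, 201. ]), array([255.7, 203.4]), array([214.7, 211.5]), array([263.1, 211.2])]
sd [array([302.5, 182.4]), array([299.4, 180.6]), array([328. , 161.2]), array([302.4, 215.4])]
w [array([272.8, 150.1]), array([285.1, 150.1]), array([284.4, 276.1]), array([245.7, 116.1])]
```

View pics/e7.png

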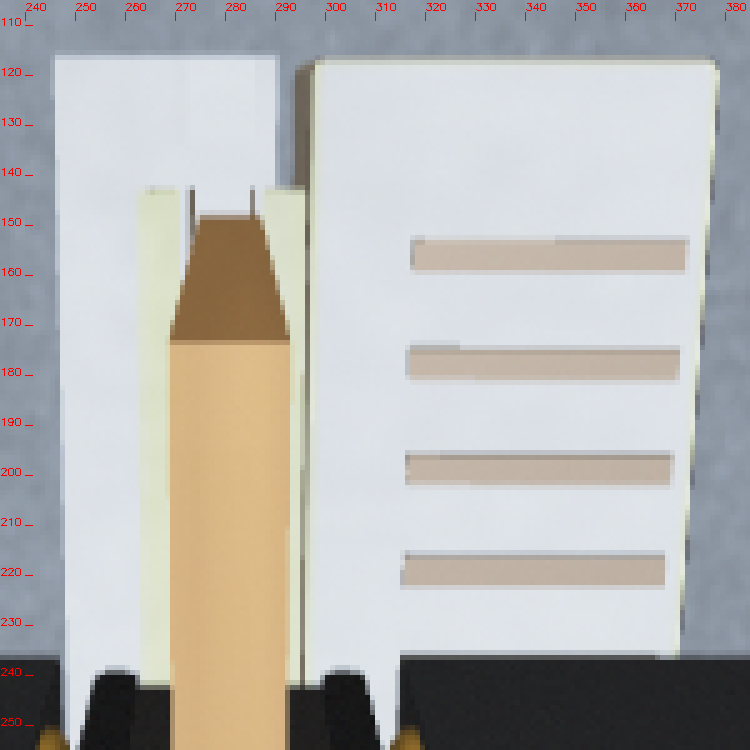

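```bash
python3 - <<'E'
from h import *
w=load("wrist","5")
S=np.array([.5573,-.001]);y=-.118;u=np.array([-np.sin(y),np.cos(y)]);x=np.array([np.cos(y),np.sin(y)])
f=lambda n,q:print(n,np.round(q[:2],4),"rel slot x,y mm",np.round(1e3*np.array([(q[:2]-S)@x,(q[:2]-S)@u]),1))
f("slot dark L",onz(w,273.4,146,.085));f("slot dark R",onz(w,285.4,146,.085));f("slot end",onz(w,279.4,142.5,.085))
f("lip L outer",onz(w,263,190,.085));f("lip R outer",onz(w,296,190,.085))
f("bot L",onz(w,274.9,148.2,.149));f("bot R",onz(w,287.2,148.2,.149))
f("top L",onz(w,269,173,.279));f("top R",onz(w,293,173,.279))
f("topn L",onz(w,269,240,.279));f("topn R",onz(w,293,240,.279))
s=ctrl.get_state(); f("tcp",np.array(s["position"]))
E
```

```text
slot dark L [0.5578 0.048 ] rel slot x,y mm [-5.3 48.7]
slot dark R [0.5686 0.0468] rel slot x,y mm [ 5.6 48.8]
slot end [0.5636 0.0505] rel slot x,y mm [ 0.2 51.9]
lip L outer [0.5431 0.0086] rel slot x,y mm [-15.2   7.9]
lip R outer [0.574  0.0051] rel slot x,y mm [15.8  8. ]
bot L [0.5604 0.0504] rel slot x,y mm [-3.  51.4]
bot R [0.5693 0.0493] rel slot x,y mm [ 6.  51.4]
top L [0.5602 0.0508] rel slot x,y mm [-3.2 51.7]
top R [0.569  0.0497] rel slot x,y mm [ 5.6 51.8]
topn L [0.557 0.025] rel slot x,y mm [-3.3 25.8]
topn R [0.5662 0.024 ] rel slot x,y mm [ 5.9 25.9]
tcp [5.575e-01 4.000e-04] rel slot x,y mm [0.1 1.4]
```

Call:
drive_tool(
  rows=[
    [[-0.0027, 0.0047, 0, 0, 255], [-0.0027, 0.0047, 0.08, 0, 255], [-0.0027, 0.0047, 0.14, 0, 255], [-0.0027, 0.0047, 0.18, 0, 255], [-0.0027, 0.0047, 0.205, 0, 255], [-0.0027, 0.0047, 0.22, 0, 255], [-0.0027, 0.0047, 0.235, 0, 255], [-0.0027, 0.0047, 0.25, 0, 255], [-0.0027, 0.0047, 0.25, 0, 255]],
  ],
)

```text
time: 8.72
position: [0.5566, -0.0019, 0.1817]
tool_rot: [3.136, -0.185, -0.001]
ft_force: [-0.7, -0.4, -0.1]
grip_width: 0.101
```

```bash
python3 - <<'E'
from h import *
grab(("scene","side","wrist"),"6")
plan([.5573,-.001,.128],-.118)
crop("scene","6",160,120,150,150,5,"pics/e5.png")
crop("wrist","6",230,60,150,190,4,"pics/e6.png")
E
```

```text
t 8.875 pos [ 0.5569 -0.0019  0.1822] yaw -0.118 tilt 0.02 -> units [ 0.0009 -0.0032  0.1805] spin 0.0
```

View pics/e5.png

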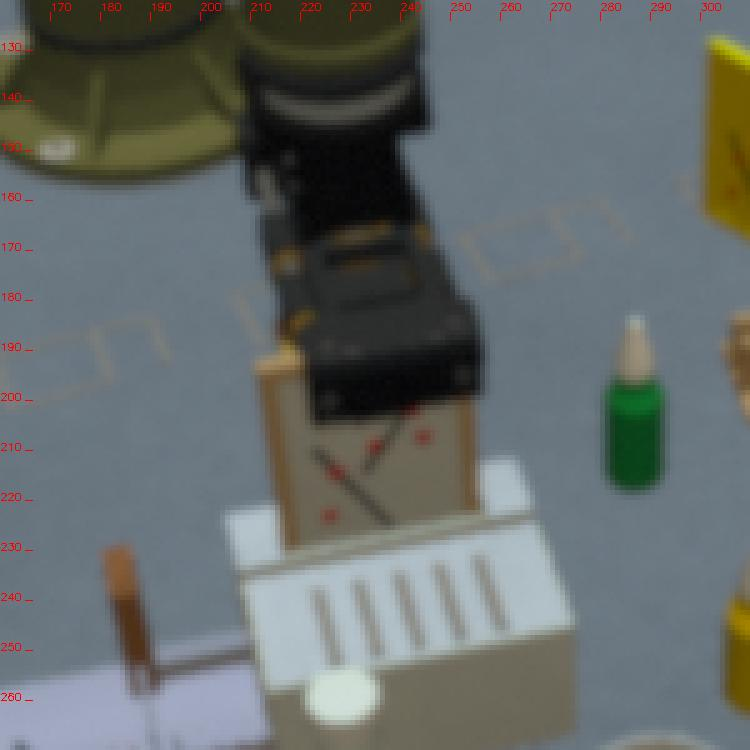

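View pics/e6.png

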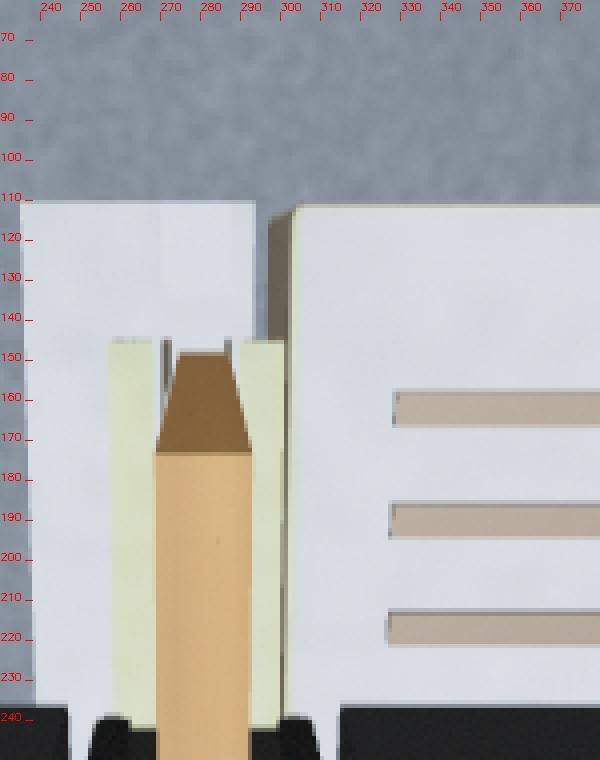

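The panel's lower end is about 10 mm inside the slot, with no side force. I'll go on down slowly.

Call:
drive_tool(
  rows=[
    [[0, 0, 0.03, 0, 255], [0, 0, 0.06, 0, 255], [0, 0, 0.09, 0, 255], [0, 0, 0.12, 0, 255], [0, 0, 0.145, 0, 255], [0, 0, 0.16, 0, 255], [0, 0, 0.17, 0, 255], [0, 0, 0.17, 0, 255]],
  ],
)

```text
time: 9.88
position: [0.5567, -0.0019, 0.1309]
tool_rot: [3.136, -0.185, -0.0]
ft_force: [0.3, -1.1, -1.1]
grip_width: 0.097
```

Call:
drive_tool(
  rows=[
    [[0, 0, 0.004, 0, 255], [0, 0, 0.008, 0, 255], [0, 0, 0.012, 0, 255], [0, 0, 0.014, 0, 255]],
  ],
)

```text
time: 10.38
position: [0.5572, -0.002, 0.1278]
tool_rot: [3.136, -0.185, 0.001]
ft_force: [-1.4, 0.2, 7.7]
grip_width: 0.098
```

Contact with the floor came at the expected height (TCP 0.128 m, 7.7 N). I'll let go and rise.

Call:
drive_tool(
  rows=[
    [[0, 0, -0.003, 0, 200], [0, 0, -0.003, 0, 150], [0, 0, -0.003, 0, 110], [0, 0, -0.003, 0, 110], [0, 0, -0.003, 0, 110], [0, 0, -0.15, 0, 110], [0, 0, -0.3, 0, 110], [0, 0, -0.45, 0, 110], [0, 0, -0.6, 0, 110], [0, 0, -0.66, 0, 110], [0, 0, -0.66, 0, 110]],
  ],
)

```text
time: 11.75
position: [0.5572, -0.0017, 0.3253]
tool_rot: [3.136, -0.185, 0.002]
ft_force: [0.4, -0.3, -0.7]
grip_width: 0.568
```

```bash
python3 - <<'E'
from h import *
grab(("scene","side","wrist"),"7")
plan([.56,-.10,.33],-.118)
crop("scene","7",160,150,130,120,5,"pics/e5.png")
crop("side","7",240,100,150,140,5,"pics/e6.png")
E
```

```text
t 11.9 pos [ 0.5559 -0.0021  0.3227] yaw -0.1179 tilt 0.19 -> units [ 0.0519  0.3224 -0.0245] spin 0.0
```

View pics/e5.png

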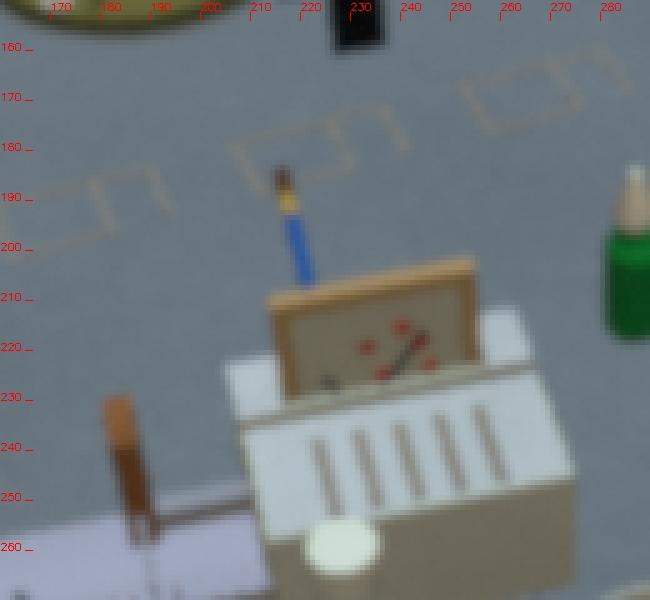

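View pics/e6.png

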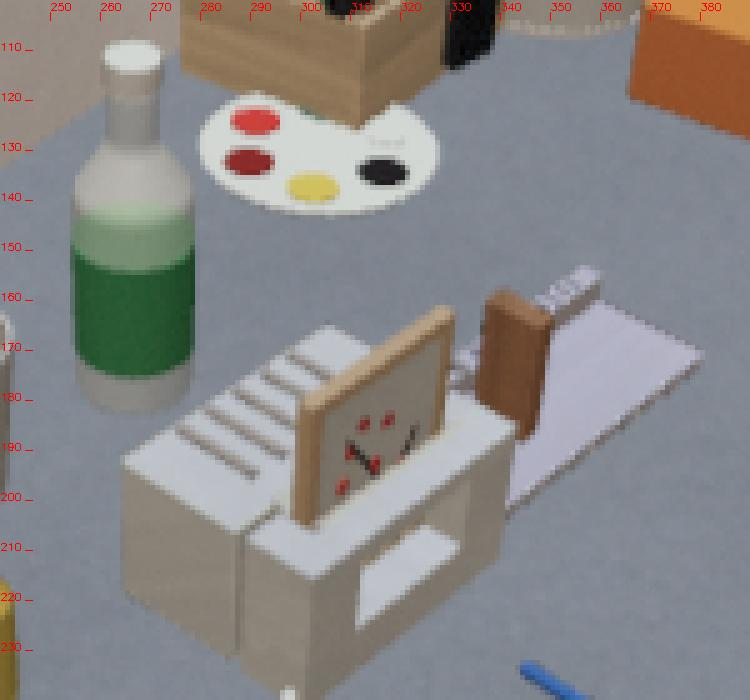

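View pics/wrist_7.png

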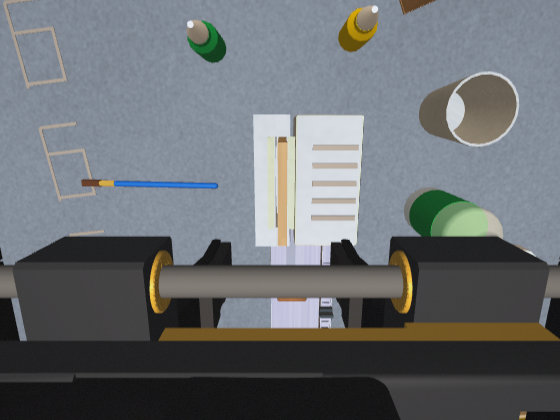

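```bash
python3 - <<'E'
from h import *
sc=load("scene","7");sd=load("side","7")
S=np.array([.5573,-.001]);y=-.118;u=np.array([-np.sin(y),np.cos(y)]);x=np.array([np.cos(y),np.sin(y)])
def f(n,q):print(n,np.round(q,4),"rel",np.round(1e3*np.array([(q[:2]-S)@x,(q[:2]-S)@u]),1))
# top corners: +y robot-side/far-side, -y
for n,a,b in [("+y robotside",(253.4,202),(301.5,182)),("-y robotside",(214,210),(331,162.5)),("-y far",(214.5,212),(327.5,161.5)),("+y far",(255,204.5),(298.5,179.5))]:
    q,e=tri(sc,a,sd,b); f(n+" err%.1fmm"%(e*1e3),q)
C=np.array([.5866,-.0045]); h=C+np.array([[np.cos(y),-np.sin(y)],[np.sin(y),np.cos(y)]])@[-.017,-.1295]
print("handle",h); plan([*h,.20],y)
E
```

```text
+y robotside err3.6mm [0.5614 0.0461 0.1478] rel [-1.5 47.2]
-y robotside err1.3mm [ 0.5486 -0.0513  0.148 ] rel [ -2.7 -51. ]
-y far err1.1mm [ 0.5568 -0.0515  0.1479] rel [  5.5 -50.2]
+y far err1.1mm [0.5712 0.0454 0.1489] rel [ 8.4 47.7]
handle [ 0.55447265 -0.13109812]
t 11.9 pos [ 0.5559 -0.0021  0.3227] yaw -0.1179 tilt 0.19 -> units [0.0472 0.4274 0.4089] spin 0.0
```

The panel is seated: its top corners triangulate to 0.148 m (0.150 expected), it is centred on the slot, and the shutter is still shut. Next I'll move above the handle.

Call:
drive_tool(
  rows=[
    [[0.047, 0.427, 0.0, 0, 60], [0.047, 0.427, 0.1, 0, 60], [0.047, 0.427, 0.25, 0, 60], [0.047, 0.427, 0.4, 0, 60], [0.047, 0.427, 0.5, 0, 60], [0.047, 0.427, 0.5, 0, 60], [0.047, 0.427, 0.5, 0, 60]],
  ],
)

```text
time: 12.78
position: [0.556, -0.1307, 0.1753]
tool_rot: [-3.136, 0.185, -0.001]
ft_force: [-0.8, 0.7, 0.1]
grip_width: 0.765
```

```bash
python3 - <<'E'
from h import *
grab(("scene","side"),"8")
plan([.5545,-.131,.080],-.118)
a=cv2.imread("pics/scene_8.png")[130:310,110:320];b=cv2.imread("pics/side_8.png")[80:260,230:440]
cv2.imwrite("pics/e5.png",cv2.resize(np.hstack([a,b]),None,fx=1.9,fy=1.9))
E
```

```text
t 12.875 pos [ 0.5566 -0.1308  0.1762] yaw -0.1178 tilt 0.14 -> units [-0.0076  0.0014  0.3208] spin 0.0001
```

View pics/e5.png

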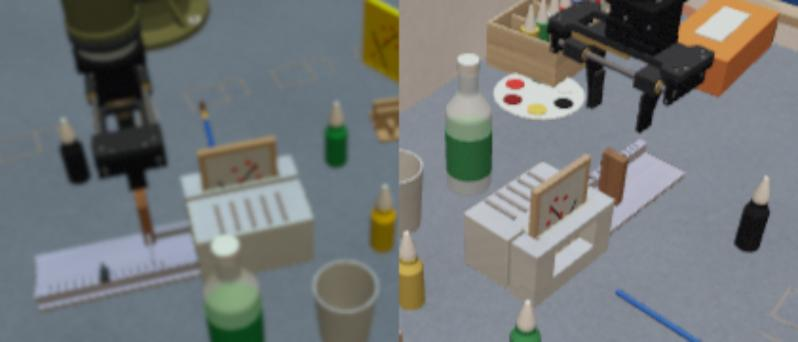

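Call:
drive_tool(
  rows=[
    [[-0.007, 0, 0.12, 0, 60], [-0.007, 0, 0.24, 0, 60], [-0.007, 0, 0.315, 0, 60], [-0.007, 0, 0.315, 0, 60], [-0.007, 0, 0.315, 0, 60], [-0.007, 0, 0.315, 0, 255], [-0.007, 0, 0.315, 0, 255], [-0.007, 0, 0.315, 0, 255], [-0.007, 0, 0.315, 0, 255], [-0.007, 0, 0.315, 0, 255], [-0.007, 0, 0.315, 0, 255]],
  ],
  grip_force=60,
)

```text
time: 14.25
position: [0.5534, -0.1306, 0.0803]
tool_rot: [3.136, -0.185, -0.001]
ft_force: [-2.3, 0.8, 1.7]
grip_width: 0.386
```

The handle is gripped (34 mm opening). I'll draw it out 54 mm and then look.

Call:
drive_tool(
  rows=[
    [[0, 0.02, 0, 0, 255], [0, 0.05, 0, 0, 255], [0, 0.08, 0, 0, 255], [0, 0.11, 0, 0, 255], [0, 0.14, 0, 0, 255], [0, 0.165, 0, 0, 255], [0, 0.18, 0, 0, 255], [0, 0.18, 0, 0, 255], [0, 0.18, 0, 0, 255]],
  ],
)

```text
time: 15.38
position: [0.5474, -0.1814, 0.0803]
tool_rot: [-3.133, 0.183, 0.001]
ft_force: [-1.3, 7.8, 3.3]
grip_width: 0.385
```

```bash
python3 - <<'E'
from h import *
grab(("scene","side","wrist"),"9")
plan([.5545,-.131,.080],-.118)
crop("scene","9",120,220,130,80,6,"pics/e5.png")
crop("side","9",300,120,120,100,6,"pics/e6.png")
E
```

```text
t 15.525 pos [ 0.5474 -0.1813  0.0803] yaw -0.1164 tilt 0.2 -> units [ 0.004  -0.1693  0.0016] spin 0.0005
```

View pics/e5.png

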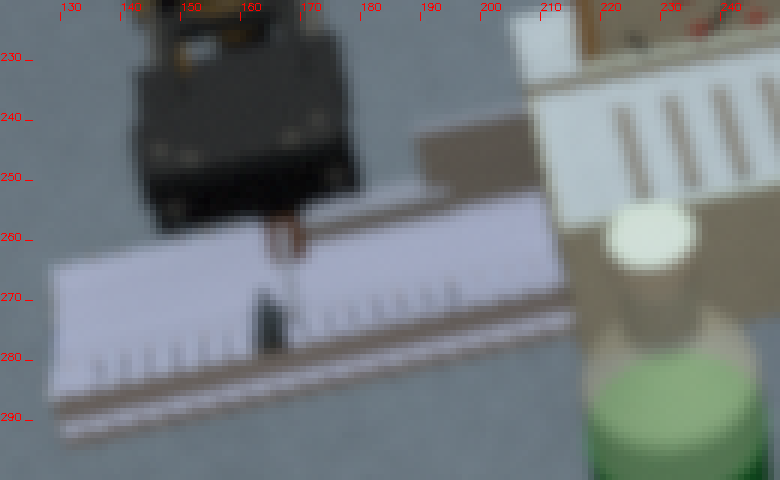

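View pics/e6.png

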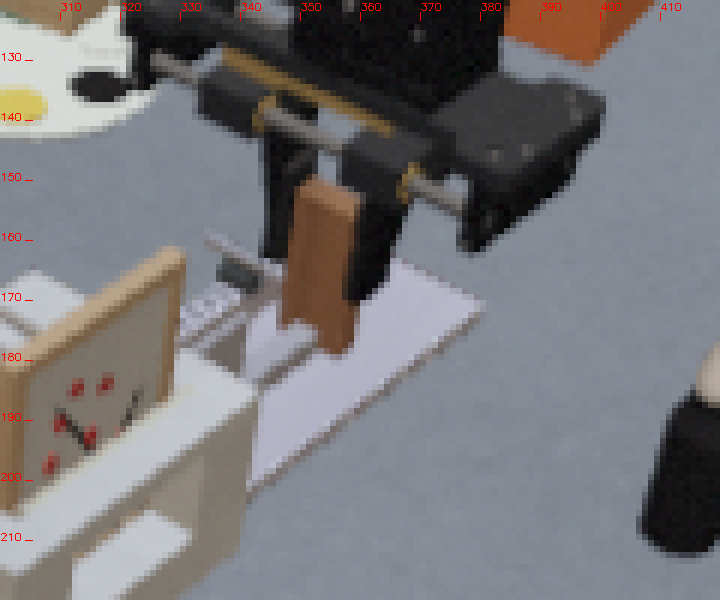

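View pics/wrist_9.png

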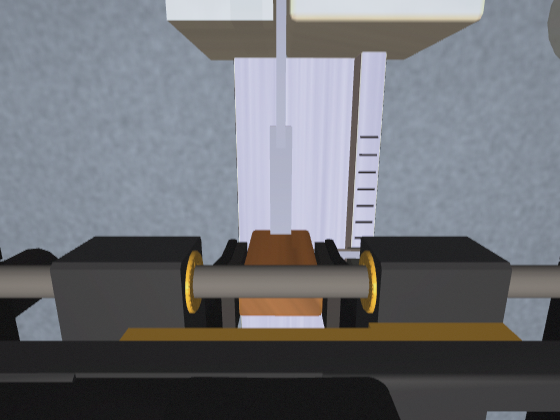

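```bash
python3 - <<'E'
from h import *
def c2(n,tag,x0,y0,w,h,k):
    im=cv2.imread(f"pics/{n}_{tag}.png")[y0:y0+h,x0:x0+w]
    return cv2.resize(im,None,fx=k,fy=k,interpolation=cv2.INTER_NEAREST)
crop("scene","7",145,250,50,40,12,"pics/f1.png")
crop("scene","9",145,250,50,40,12,"pics/f2.png")
a=np.vstack([cv2.imread("pics/f1.png"),cv2.imread("pics/f2.png")]);cv2.imwrite("pics/f.png",cv2.resize(a,None,fx=.62,fy=.62))
crop("side","9",320,150,40,30,18,"pics/f3.png")
crop("wrist","1",290,180,50,75,8,"pics/f4.png")
E
```

```text
(no output)
```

View pics/f.png

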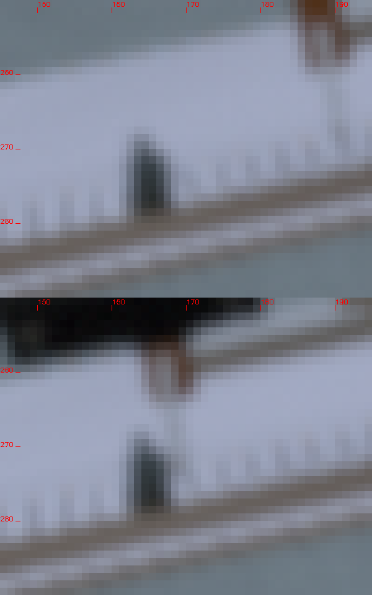

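View pics/f3.png

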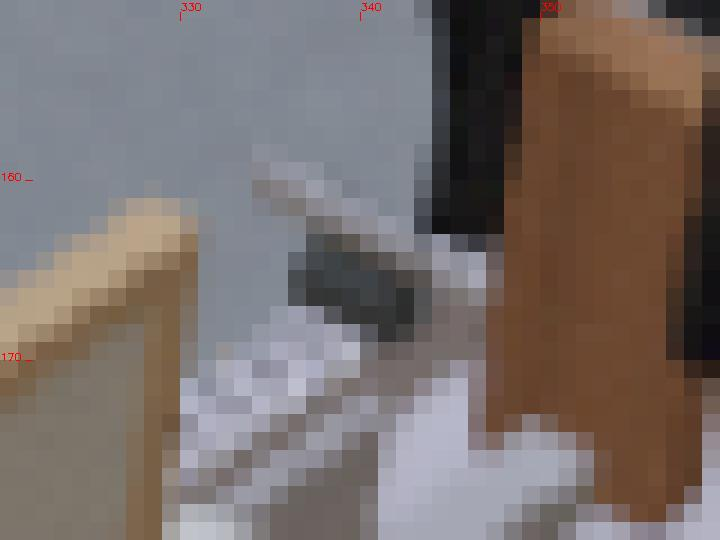

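View pics/f4.png

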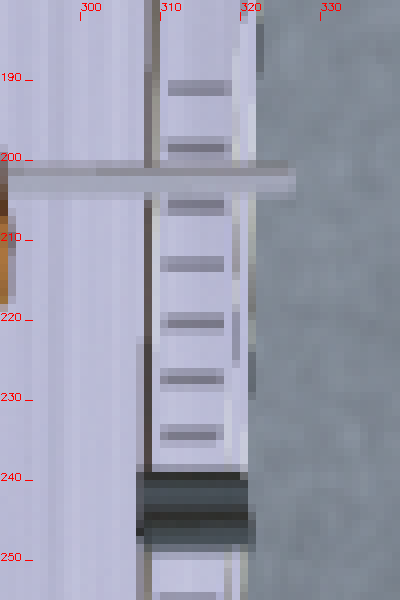

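```bash
python3 - <<'E'
from h import *
sc=load("scene","9");sd=load("side","9");w=load("wrist","1");w9=load("wrist","9")
y=-.118;C=np.array([.5866,-.0045]);Rb=np.array([[np.cos(y),-np.sin(y)],[np.sin(y),np.cos(y)]])
f=lambda n,d,p,z:print(n,np.round(Rb.T@(onz(d,*p,z)[:2]-C),4))
f("w fin top near",w,(314,246),.046);f("w fin top far",w,(314,248.6),.046)
f("sc fin top",sc,(164.3,268.3),.046)
f("sc ptr now",sc,(168.6,269),.052)
f("sc ptr now",sc,(167.8,265),.052)
f("sd ptr now tip",sd,(334.5,160.3),.052);f("sd ptr now",sd,(342,164.5),.052)
f("sd fin top R",sd,(341,164.5),.046);f("sd fin bot-front",sd,(338,165.5),.035)
f("w9 handle far top edge",w9,(280,252),.105)
E
```

```text
w fin top near [ 0.0324 -0.1907]
w fin top far [ 0.0325 -0.1943]
sc fin top [ 0.0252 -0.1914]
sc ptr now [ 0.0355 -0.1812]
sc ptr now [ 0.0226 -0.1818]
sd ptr now tip [ 0.0432 -0.1781]
sd ptr now [ 0.0173 -0.1769]
sd fin top R [ 0.0237 -0.1821]
sd fin bot-front [ 0.0351 -0.1858]
w9 handle far top edge [-0.0172 -0.16  ]
```

Call:
drive_tool(
  rows=[
    [[0, 0.015, 0, 0, 255], [0, 0.03, 0, 0, 255], [0, 0.039, 0, 0, 255], [0, 0.039, 0, 0, 255], [0, 0.039, 0, 0, 255]],
  ],
)

```text
time: 16.15
position: [0.5461, -0.1924, 0.0803]
tool_rot: [-3.132, 0.182, 0.001]
ft_force: [-2.6, 8.0, 3.0]
grip_width: 0.383
```

```bash
python3 - <<'E'
from h import *
grab(("scene","side"),"10")
plan([.5545,-.131,.080],-.118)
crop("scene","10",145,250,50,40,12,"pics/f1.png")
crop("side","10",320,145,45,30,16,"pics/f3.png")
E
```

```text
t 16.25 pos [ 0.5461 -0.1924  0.0803] yaw -0.1161 tilt 0.24 -> units [ 0.0041 -0.2066  0.0019] spin 0.0006
```

View pics/f1.png

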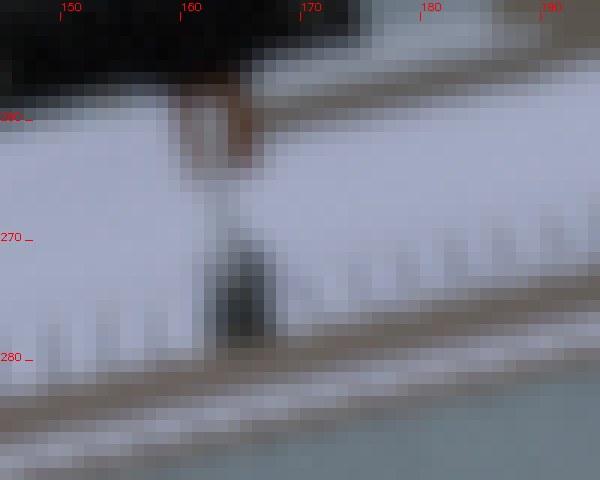

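View pics/f3.png

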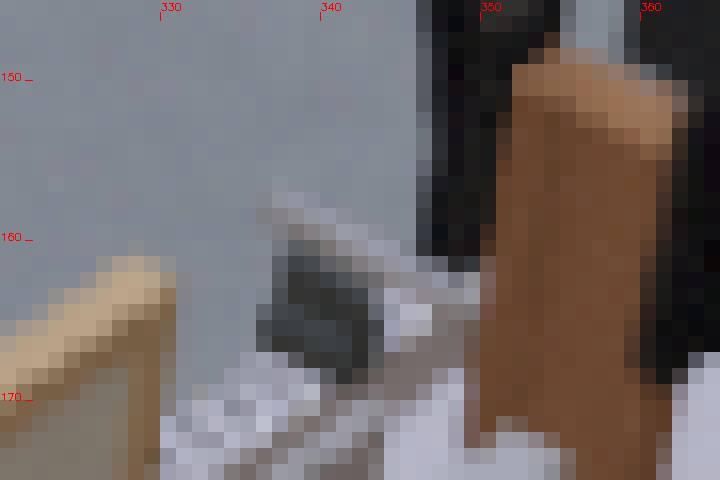

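```bash
python3 - <<'E'
from h import *
sc=load("scene","10");sd=load("side","10");s7=load("scene","7");w=load("wrist","1")
y=-.118;C=np.array([.5866,-.0045]);Rb=np.array([[np.cos(y),-np.sin(y)],[np.sin(y),np.cos(y)]])
f=lambda n,d,p,z:print(n,np.round(Rb.T@(onz(d,*p,z)[:2]-C),4))
f("sc ptr start",s7,(189.3,265),.052)
f("sc ptr now",sc,(163.3,266.5),.052)
f("sd ptr now",sd,(338.5,158.3),.052); f("sd ptr now",sd,(344,161.5),.052)
print([np.round(proj(sd,[*(C+Rb@[a,b]),z]),1) for a,b,z in [(.022,-.19,.046),(.022,-.194,.046),(.022,-.19,.052),(.022,-.194,.052)]])
# intensity profile rows
im=s7["img"].astype(int).sum(2); im2=sc["img"].astype(int).sum(2)
for r in range(265,276): print(r,im[r,158:172],"|",im2[r,158:172])
s=ctrl.get_state(); print(s["time"],s["ft_force"],s["qd"])
E
```

```text
sc ptr start [ 0.0371 -0.1325]
sc ptr now [ 0.0242 -0.1926]
sd ptr now [ 0.0411 -0.1929]
sd ptr now [ 0.0216 -0.1915]
[array([343.3, 163.5]), array([344.2, 162.9]), array([343.5, 161.7]), array([344.4, 161. ])]
265 [511 510 511 514 513 512 513 515 518 517 517 517 518 520] | [515 503 479 454 437 432 450 481 500 517 521 526 526 525]
266 [513 513 518 513 513 509 510 514 519 517 518 520 518 518] | [520 516 508 491 466 452 472 505 517 526 525 523 526 526]
267 [514 516 513 509 501 483 488 499 515 518 519 520 521 520] | [520 520 519 507 476 454 470 500 519 523 523 526 523 526]
268 [515 518 514 504 471 429 430 469 504 515 519 517 519 517] | [522 521 520 511 483 452 452 481 510 523 524 525 523 523]
269 [518 520 513 497 445 371 358 417 473 502 511 516 514 512] | [523 524 520 510 483 444 420 443 479 505 518 519 521 519]
270 [518 518 514 487 423 329 287 337 401 458 495 511 509 509] | [523 522 520 502 468 427 382 375 414 466 501 514 514 515]
271 [515 515 504 468 389 285 226 249 317 410 475 498 504 505] | [523 518 511 483 439 396 346 304 332 414 480 504 510 510]
272 [510 508 498 449 362 252 191 190 260 363 446 480 489 501] | [518 515 503 465 401 353 303 253 272 366 452 484 496 506]
273 [505 505 496 451 353 239 173 169 225 332 425 461 470 487] | [511 511 503 460 380 303 252 213 234 334 429 465 475 491]
274 [503 504 498 450 350 236 160 155 210 318 420 461 457 472] | [504 510 502 456 360 261 190 172 219 321 424 465 458 478]
275 [494 505 498 440 337 226 157 146 194 303 417 470 460 461] | [501 512 505 446 342 233 163 150 199 307 423 475 465 466]
16.25 [-1.44695295  8.44096193  4.75310197] [ 0.00112694 -0.00014791  0.00079689 -0.00242015 -0.00019092 -0.00073412
  0.00136767]
```

The pointer now lies over the fin in both views, within about 1.5 mm. I'll hold a moment and check for drift.

Call:
drive_tool(
  rows=[
    [[0, 0, 0, 0, 255], [0, 0, 0, 0, 255], [0, 0, 0, 0, 255], [0, 0, 0, 0, 255], [0, 0, 0, 0, 255], [0, 0, 0, 0, 255], [0, 0, 0, 0, 255], [0, 0, 0, 0, 255]],
  ],
)

```text
time: 17.25
position: [0.5461, -0.1924, 0.0803]
tool_rot: [-3.132, 0.182, 0.001]
ft_force: [-1.3, 8.6, 4.6]
grip_width: 0.386
```

```bash
python3 - <<'E'
from h import *
grab(("scene","side"),"11")
print(np.abs(load("scene","11")["img"].astype(int)-load("scene","10")["img"]).max(),np.abs(load("side","11")["img"].astype(int)-load("side","10")["img"]).max())
a=cv2.imread("pics/scene_11.png")[130:310,110:320];b=cv2.imread("pics/side_11.png")[80:260,230:440]
cv2.imwrite("pics/g.png",cv2.resize(np.hstack([a,b]),None,fx=1.9,fy=1.9))
s=ctrl.get_state(); print(s["time"],s["position"],s["ft_force"],s["grip_width"])
E
```

```text
9 22
17.35 [ 0.54610577 -0.1923762   0.0803063 ] [-1.85791102  7.79845607  3.42720209] 0.38180315834604495
```

View pics/g.png

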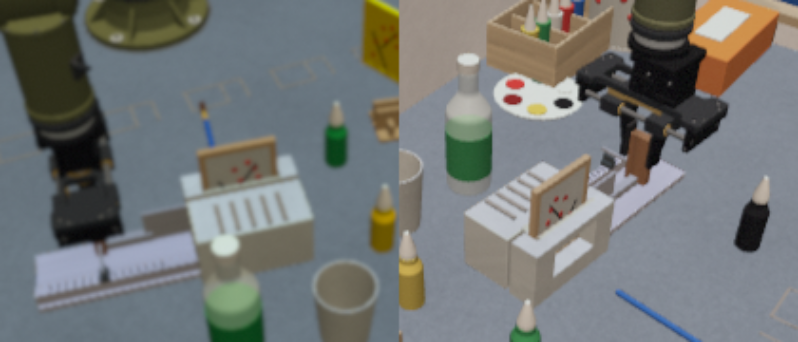

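The arm holds steady, the panel is seated, the pointer is over the fin and the other things are upright and in place. I'll hand in.

```bash
python3 -c "
from bench import ctrl
print(ctrl.close_job())"
```

```text
the job is handed in; nothing more can be done
None
```

I put the taller panel in the light box's slot and let it go with the shutter shut. Then I pulled the shutter out to the index clip's fin and handed in at 17.4 s still holding the handle. The hand-in reports no verdict, so I can't confirm a pass.

- **Panel:** It touched the slot floor at the expected height (TCP 0.128 m, 7.7 N). After I let go, its top corners triangulated to 0.148–0.149 m (0.150 expected). In plan it sat within a few mm of the slot centre, which is about the accuracy of that check.
- **Shutter:** It was drawn out 62 mm. The pointer came out at y = -0.1915 to -0.193 m in the box's frame, and the fin at -0.191 to -0.1925 m, so they agree within about 2 mm. The pull on the tool was about 8 N at the mark. Nothing drifted over one second of holding with a 60 N grip command.
- **Disagreements:** The side camera put the pointer about 3.5 mm off the other estimates when the shutter was part-way out, and its view of the fin was partly hidden. At the start, the scene camera read the pointer about 3 mm off the wrist camera. I relied on the scene and wrist views for the final position.
- **Other things:** In the last pictures the things in view stood upright and looked unmoved. I did not measure them, and the short panel and carton were outside those last crops.

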